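# Refit the peg hub on the mitten-drying tree

### The job

Put the four-pegged hub back on the keyed post of the mitten-drying tree: slip it over the post's thin upper rod, pegs pointing up, and turn it gently until the tab inside drops into the post's keyway and the hub sits fully home, flat on the column. Do not force it down while the tab is still on the shoulder, leave it standing there released, and do not push the other things on the bench about.

Things in the scene. Friction and masses are not known exactly. Their poses are not given: they have to be found in the camera images.
- hub: Loose aluminium peg hub, 0.25 to 0.5 kg, upright on the bench at the start. Origin: centre of its underside; z up along its bore, x to its inner tab. Round flange, radius 42 mm, z 0 to 10. Square boss 42 x 42 mm up to z 52, flats facing +-x and +-y. Four steel pegs, 9 mm thick, leave the flange on the diagonals and turn up, reaching 83 mm from the axis, z 41 mm. Told from the rest by these pegs.
- hub_boss (a point): Place to grip the hub: on its axis, 38 mm above its underside, in the middle of the square boss's plain flats (42 mm across, bare from z 10 to 52 mm). Axes as the hub's. The boss is open at the top: bore 15 mm in diameter from z 24 to 52 mm, 32 mm from z 0 to 24 mm.
- hub_tab (a point): Inner end of the tab in the mouth of the hub's lower bore, 9 mm from the axis along the hub's +x, at z 4 mm. The tab is 6 mm wide, z 0 to 8 mm, and reaches inward from the bore's wall (radius 16 mm) to radius 9 mm. Outside, a 12 mm wide tongue on the flange's rim, out to 56 mm from the axis, points the same way.
- post: Fixed foot of the mitten tree: steel plate 130 (its x) x 110 (its y) x 12 mm, the upright on its centre. Origin: centre of the plate's underside, on the bench; z up. A round column, radius 26 mm, up to z 40; a keyed shaft, radius 14 mm, z 40 to 62; a thin rod, radius 6 mm, z 62 to 102, tapering to radius 2 mm at z 110 mm.
- post_seat (a point): Centre of the column's flat top, 40 mm above the bench, on the post's axis; axes as the foot's. The seated hub's origin is here.
- post_shoulder (a point): Point on the post's axis level with the keyed shaft's top (the shoulder), 62 mm above the bench; axes as the foot's. The keyway, a straight slot 8.5 mm wide with its floor 7 mm from the axis, runs from here down to the seat. The hub goes down only with its tab within about 6 degrees of the keyway, then has 22 mm to drop; otherwise the tab rests on the shoulder.
- post_tip (a point): Tip of the thin rod, 110 mm above the bench, on the post's axis; axes as the foot's. The keyed shaft is clamped immovably in the foot at an angle that differs every time and is not reported: seen from above, the keyway lies somewhere from 17 to 80 degrees (0.3 to 1.4 rad) counterclockwise of the foot's +x axis.
- tin: Bystander: small aluminium tin with twist cap, diameter 50, height 44 mm. Origin: centre of its underside.
- flashlight: Bystander: white plastic flashlight lying along its x, 155 mm long, 42 mm high at the head. Origin: under its middle, on the bench.
- shoehorn: Bystander: stainless shoe horn lying along its y, 195 mm long, 42 mm wide, 10 mm high. Origin: near its middle, underside.
- saucer: Bystander: brown ceramic planter saucer, diameter 150, height 25 mm. Origin: centre of its underside.
- brush: Bystander: boot brush lying bristles down along its x, 150 x 45 x 40 mm. Origin: centre of its underside.
- polish: Bystander: flat shoe-polish can, diameter 70, height 28 mm. Origin: centre of its underside.
Mind the look-alikes: they are no part of the job. Several things have the shape of the post; the one meant has the colours described above.

How it is judged:
By the outcome, as a careful person would: the job done as asked, in the order asked, and still so for the second after the job is handed in, with the robot touching nothing.
It also fails if it takes over 64 s, if anything falls off the work surface, if the arm or the gripper's body presses on something with over 40 N, if the wrist force passes 120 N, or if a joint passes its speed limit or range.

### The arm

A 6-joint arm with a two-finger parallel gripper is mounted at the origin on the work surface. World frame = base frame: x ahead of the robot, y to its left, z up, the work surface at z = 0. Lengths are in m, angles in rad, forces in N, time in s.
With the tool pointing down it reaches from about 0.375 to 0.825 m from the base axis. Payload 5.5 kg.
Tool frame: the origin (TCP) lies midway between the tips of the shut fingers; the grasp point (between the pads) lies 19 mm behind it; z points along the fingers, y is the direction in which the jaws open and shut (so a half turn about z gives the same grasp; the last joint's range is limited). The gripper opens to 85 mm and grips with 20 to 120 N. Pads are 22 mm wide; open, the fingers measure 114 mm over their backs; the gripper's body (76 mm by 85 mm) begins 54 mm behind the grasp point. The pads swing forward as they close: fully open they stand 13 mm farther back than shut.
Start: joints at [-1.246, 0.314, -0.047, 1.21, 0, 1.571], TCP at [0.191, -0.569, 0.231] pointing down, gripper open.
Joint ranges: [-2.67, 2.67], [-0.69, 1.73], [-1.03, 1.25], [-2.08, 2.16], [-1.42, 1.45], [-3.14, 3.14]. Speed limits (rad/s): [2.39, 2.39, 3.01, 3.14, 3.14, 3.14].

### API

Orientations are given as a unit quaternion [x, y, z, w].
In Python, from rig import readout, capture, calibration, sign_off, regions_of gives the robot as it stands. The module is installed in compiled form; this text tells all that it offers.
- The arm moves only by the tool move_arm, never from a script. Its argument "moves" is a list of rows, each a list of 7 numbers: the finger opening in mm, from 0 to 85.4, then the shift along the tool's x, y, z in mm, then the turn, a rotation vector about the tool's x, y, z in units of 8 degrees (1.0 is 8 degrees). In form: [[hand, x, y, z, rx, ry, rz], ...]. A call has 1 to 5 rows; each row is the pose to reach, as a shift and turn from the pose commanded when the call began, along the tool's axes at that moment; what a row does not reach only later rows make up. A row lasts 1/10 s, in which the tool goes at most 50 mm and 8.59 degrees, less where a joint would pass 70% of its speed; a pose out of reach is approached as far as the arm can. A call with a gripper value outside its range is refused whole. The fingers move at their own pace and stop on an object; "grip_force" is the grip in N (left out, the last holds). Time passes only in rows, so rows that repeat a pose let the fingers close. It gives the time, the measured TCP pose, the force and the opening at its end, in the units of the state.
- readout.observe(): the state, without advancing time (a new reading comes with each control period).
- capture(name): name is "scene" or "top" or "wrist"; returns (picture, depth): 480x640x3 uint8, red, green, blue; 480x640 float32, m along the optical axis (not along the pixel's ray), 0 where there is no reading.
- calibration(name): a dict with "fx", "fy", "cx", "cy" (pixels), "k1" (the pictures are not rectified: a ray, as slopes to the right and down, at radius r is drawn at 1 + k1 r^2 times it, then the intrinsics apply), "position" and "orientation" of the camera in the world; the wrist camera has in their place "tool_from_camera" (4x4, takes a point from camera to tool coordinates, whose origin is the TCP and whose axes are the flange's). Camera axes: x right, y down, z forward; pixel columns grow to the right and rows downward; lengths in m; the calibration is good to about 2 mm. A picture is of the moment at which its call begins: read the wrist's pose just before it. calibration takes no time and is no camera call.
- sign_off(): hands the job in, once; it reports no verdict.
Trained networks look in the newest picture that a camera, given by its name, has taken for a name from the list of things; names that differ only in an ending like _2 or _b are one class to them, and where a whole thing is asked for, a point or a joint stands for the part that bears it (a point fixed in the world has none). Each returns a list of dicts, best first, with "p" (0 to 1); they miss things now and then, are a little off and sometimes report something else, mostly with a low value. They report only what shows in the picture. A call takes as long as a camera call. They do not tell look-alikes from the thing itself.
- regions_of(camera, thing): "pixels" (480x640 bool, what is visible of it) and "box" ([left, top, right, bottom] in pixels, round what is visible of it).
The state is a dict: "clock": time; "joint_positions": joint angles; "joint_velocities": joint speeds; "effort": joint torques, N m; "tcp_pos": TCP position; "orientation": TCP orientation; "ft_force": force on the tool from outside, world axes, zero at the start; "ft_torque": the same for the moment, N m; "gripper_width": opening from 0.0 (shut) to 1.0 (fully open).
Only numpy, scipy, OpenCV 4.12 (cv2) and the standard library are available. Lean on these libraries where they do the work, as an engineer would, in place of code of your own. Each camera call takes 0.05 s, during which the arm holds its last target.

## Working session

There is one attempt and no reset: what is moved stays moved. The work goes in short steps, Python scripts to look and compute and a tool call to move; the robot and the scene stay as the last step left them, time stands still between calls to the robot, and variables do not carry over. Pictures are saved under pics/ and viewed, and the job is handed in when it is done.

Besides the shell and the picture viewer there is one more tool, called after "Request:" as name(argument=value, ...) on one line, values as JSON. move_arm: Moves the arm, as the interface text tells. Its arguments: {"type":"object","properties":{"moves":{"type":"array"},"grip_force":{"type":"number"}},"required":["moves"]}

```bash
mkdir -p pics; cat > h.py <<'E'
import numpy as np, cv2, json
from scipy.spatial.transform import Rotation as R
from rig import readout, capture, calibration, sign_off, regions_of
def cam(name,st=None):
    c=calibration(name)
    if name=='wrist':
        T=np.array(c['tool_from_camera']);W=np.eye(4)
        W[:3,:3]=R.from_quat(st['orientation']).as_matrix();W[:3,3]=st['tcp_pos']
        return c,W@T
    M=np.eye(4);M[:3,:3]=R.from_quat(c['orientation']).as_matrix();M[:3,3]=c['position'];return c,M
def cloud(name,depth,st=None):
    c,M=cam(name,st)
    K=np.array([[c['fx'],0,c['cx']],[0,c['fy'],c['cy']],[0,0,1.]])
    v,u=np.mgrid[:480,:640]
    n=cv2.undistortPoints(np.stack([u.ravel(),v.ravel()],1).astype(np.float64)[:,None],K,np.array([c['k1'],0,0,0.]))[:,0]
    d=depth.ravel()[:,None]
    P=np.hstack([n*d,d])@M[:3,:3].T+M[:3,3]
    P[d[:,0]==0]=np.nan
    return P.reshape(480,640,3)
def save(n,im): cv2.imwrite('pics/'+n,im[:,:,::-1])
E
python3 - <<'E'
from h import *
st=readout.observe();print(st)
for n in ['scene','top','wrist']:
    st=readout.observe();im,d=capture(n);save(n+'0.png',im);np.savez(n+'0.npz',im=im,d=d,P=cloud(n,d,st))
    c,M=cam(n,st);print(n,c['fx'],c['k1'],M.round(3).tolist())
    if n!='wrist':
      for t in ['hub','post']:
        for r in regions_of(n,t)[:6]:
            P=cloud(n,d,st)[r['pixels']];print(n,t,round(r['p'],2),r['box'],np.nanmedian(P,0).round(3),np.nanmax(P[:,2]).round(3))
E
```

```text
{'clock': 0.0, 'joint_positions': array([-1.24602472e+00,  3.14235777e-01, -4.81064846e-02,  1.21023394e+00,
       -5.01738998e-06,  1.57079798e+00]), 'joint_velocities': array([ 1.65072587e-04, -4.16107740e-04, -1.51163130e-05,  1.87319360e-03,
        1.56663091e-04,  5.45927903e-04]), 'effort': array([-2.06581150e-03, -5.39587784e+01,  3.39750552e+01,  1.92230777e-02,
       -1.35241489e-04, -7.67775305e-06]), 'tcp_pos': array([ 0.19125891, -0.56805578,  0.23041674]), 'orientation': array([ 9.86844115e-01,  1.61672201e-01, -1.46355581e-04, -8.77825486e-04]), 'ft_force': array([-0.47616006, -0.16068655, -0.20248047]), 'ft_torque': array([ 0.00517117, -0.00279372,  0.02704576]), 'gripper_width': 0.9964936449231224}
scene 494.02120492987547 0.03610209908370046 [[-0.648, 0.525, -0.553, 1.258], [0.762, 0.443, -0.473, 0.589], [-0.003, -0.727, -0.687, 0.972], [0.0, 0.0, 0.0, 1.0]]
scene hub 0.77 [365.7, 259.2, 428.0, 305.0] [0.501 0.201 0.012] 0.057
scene post 0.94 [227.3, 211.8, 288.3, 259.3] [ 0.589 -0.207  0.012] 0.103
scene post 0.7 [274.4, 169.4, 317.0, 210.3] [ 0.37  -0.258  0.012] 0.101
scene post 0.6 [326.3, 195.9, 383.9, 245.2] [ 0.366 -0.032  0.012] 0.109
top 511.1974467132802 -0.14688795869546648 [[0.019, -0.989, 0.146, 0.4], [-1.0, -0.022, -0.017, 0.0], [0.02, -0.145, -0.989, 1.121], [0.0, 0.0, 0.0, 1.0]]
top hub 0.95 [185.6, 248.8, 249.3, 316.6] [0.482 0.189 0.014] 0.058
top post 0.87 [381.5, 216.1, 437.2, 277.8] [ 0.57  -0.214  0.014] 0.115
top post 0.77 [303.9, 315.4, 355.3, 381.6] [ 0.352 -0.041  0.014] 0.113
top post 0.76 [402.9, 312.2, 465.7, 383.1] [ 0.355 -0.264  0.014] 0.114
wrist 396.84420729338194 -0.06239753350642725 [[0.318, -0.907, -0.277, 0.262], [-0.948, -0.305, -0.092, -0.546], [-0.001, 0.292, -0.956, 0.374], [0.0, 0.0, 0.0, 1.0]]
```

View pics/scene0.png

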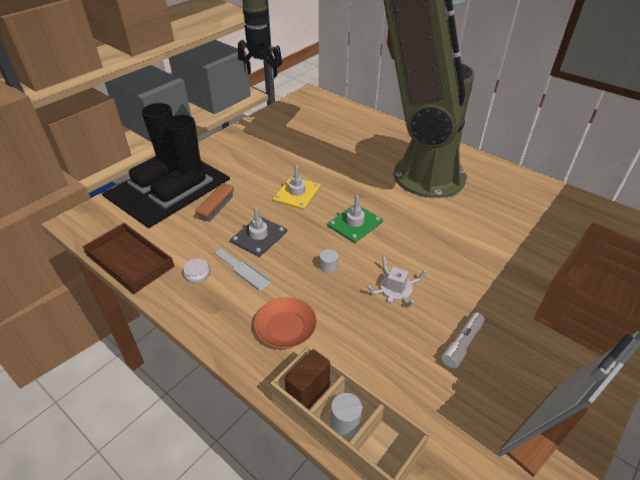

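View pics/top0.png

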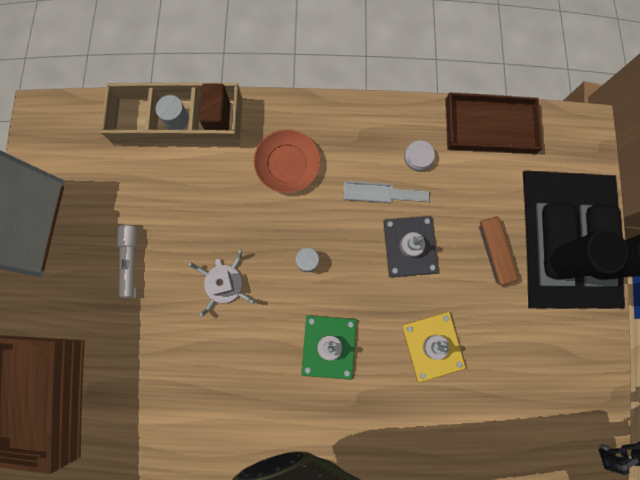

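```bash
python3 - <<'E'
from h import *
a=np.load('top0.npz')['im'];b=np.load('scene0.npz')['im']
cs=[a[200:290,370:450],a[300:390,290:370],a[300:390,395:475],b[200:270,220:300],b[160:220,265:325],b[185:255,320:390]]
o=np.vstack([np.hstack([cv2.resize(c,(260,260),interpolation=cv2.INTER_CUBIC) for c in cs[i:i+3]]) for i in (0,3)])
save('posts.png',o)
save('hub.png',np.hstack([cv2.resize(a[240:325,175:260],(400,400),interpolation=cv2.INTER_CUBIC),cv2.resize(b[245:315,360:430],(400,400),interpolation=cv2.INTER_CUBIC)]))
E
```

```text
(no output)
```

View pics/posts.png

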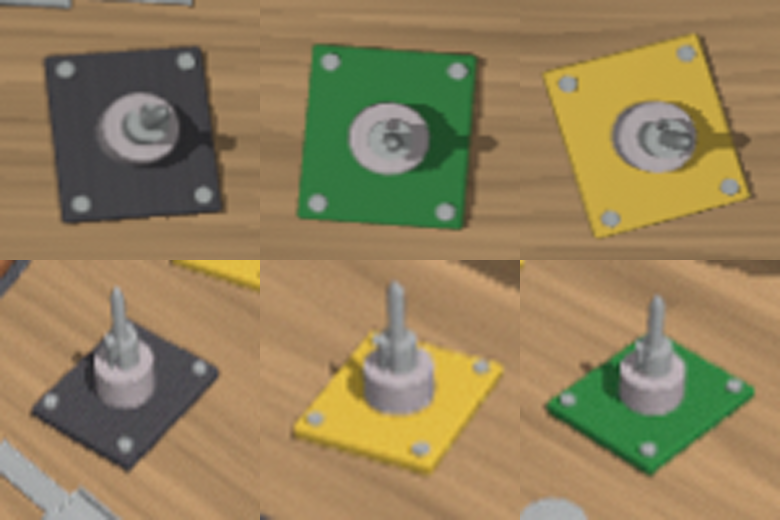

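View pics/hub.png

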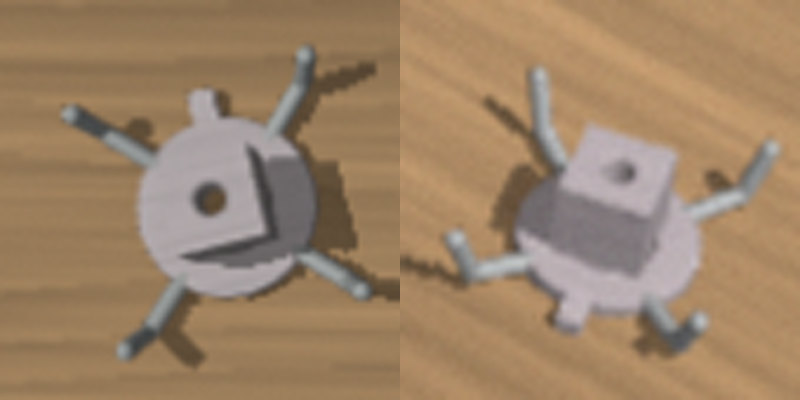

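The dark steel-coloured foot is the real one (top view ~(411,246); green and yellow are look-alikes). The hub is at (222,283), with its tongue pointing up in the picture, which is roughly world +x. Next I'll measure both poses.

```bash
python3 - <<'E'
from h import *
def circ(p):
    A=np.c_[2*p,np.ones(len(p))];s=np.linalg.lstsq(A,(p**2).sum(1),rcond=None)[0];return s[:2],np.sqrt(s[2]+s[:2]@s[:2])
for n in ['top','scene']:
    z=np.load(n+'0.npz');P=z['P'];im=z['im']
    q=P.reshape(-1,3)
    near=lambda c,r:np.hypot(q[:,0]-c[0],q[:,1]-c[1])<r
    b=q[near((.49,.19),.06)&(q[:,2]>.046)&(q[:,2]<.07)]
    (cx,cy),(w,h),a=cv2.minAreaRect((b[:,:2]*1000).astype(np.float32)); print(n,'bosstop',cx,cy,w,h,a,len(b),np.median(b[:,2]))
    f=q[near((cx/1e3,cy/1e3),.12)&(q[:,2]>.005)&(q[:,2]<.016)]
    r=np.hypot(f[:,0]-cx/1e3,f[:,1]-cy/1e3)
    # tongue: points at r 46..57
    t=f[(r>.045)&(r<.058)];ang=np.degrees(np.arctan2(t[:,1]-cy/1e3,t[:,0]-cx/1e3));print(np.histogram(ang,36,(-180,180))[0])
    # pegs tops
    p=q[near((cx/1e3,cy/1e3),.1)&(q[:,2]>.03)&(q[:,2]<.046)]
    r=np.hypot(p[:,0]-cx/1e3,p[:,1]-cy/1e3);p=p[r>.065]
    ang=np.degrees(np.arctan2(p[:,1]-cy/1e3,p[:,0]-cx/1e3));
    for k in np.unique(np.round(ang/20)):
        m=abs(ang/20-k)<.5;print('peg',p[m].mean(0).round(4),ang[m].mean().round(1),m.sum())
    # post plate
    pl=q[near((.575,-.21),.12)&(q[:,2]>.007)&(q[:,2]<.02)&(im.reshape(-1,3).max(1)<95)]
    print('plate',cv2.minAreaRect((pl[:,:2]*1000).astype(np.float32)),len(pl),np.median(pl[:,2]))
    pl=q[near((.575,-.21),.05)&(q[:,2]>.034)&(q[:,2]<.046)]
    if len(pl)>5: print('col',pl.mean(0),len(pl),cv2.minEnclosingCircle((pl[:,:2]*1000).astype(np.float32)))
    pl=q[near((.575,-.21),.05)&(q[:,2]>.07)];print('rod',pl.mean(0),len(pl))
E
```

```text
top bosstop 482.2212219238281 191.86141967773438 43.346351623535156 41.60406494140625 15.000096321105957 370 0.053704706065953234
[ 2  0  1  2  2 12 12  1  1  2  3  0  2  1 11 11  0  0  5 21  8  2  1 12
 12  2  0  2  2  0  3  0  7 17  2  1]
peg [0.4446 0.1253 0.0389] -119.4 18
peg [0.5473 0.1524 0.0385] -31.3 11
peg [0.5502 0.1557 0.0391] -28.0 11
peg [0.5192 0.2579 0.0374] 60.8 26
peg [0.4166 0.2309 0.0383] 149.2 6
peg [0.4142 0.2276 0.0391] 152.3 17
plate ((574.1704711914062, -219.2066192626953), (128.7885284423828, 110.36849975585938), 5.883630752563477) 2176 0.013199652035085552
col [ 0.57293053 -0.21500635  0.04129895] 290 ((575.2786865234375, -217.39991760253906), 26.251142501831055)
rod [ 0.57344243 -0.21579793  0.09721702] 49
scene bosstop 484.34649658203125 191.53082275390625 48.096824645996094 42.44913101196289 13.963166236877441 217 0.05089844285604239
[ 0  0  0  0  0  5  9  0  0  0  0  0  0  0  2 11  0  0  1 17  4  0  0 11
  5  0  0  0  0  0  0  0  7  9  0  0]
peg [0.4469 0.1249 0.0355] -119.3 15
peg [0.5538 0.1549 0.0365] -27.7 13
peg [0.5235 0.2584 0.0354] 59.7 14
peg [0.4194 0.2311 0.0368] 148.7 5
peg [0.4183 0.2277 0.0353] 151.3 9
plate ((576.9125366210938, -217.38973999023438), (132.56942749023438, 111.85784912109375), 4.5736494064331055) 765 0.01130596582093879
col [ 0.58200324 -0.21219136  0.03915341] 131 ((578.192626953125, -217.72190856933594), 26.734750747680664)
rod [ 0.57826463 -0.21665349  0.08978214] 51
```

Hub ≈ (0.483, 0.191), yaw 15°. Post ≈ (0.576, −0.217), foot yaw ≈ 5.5° (mod 180). I'll look at the keyway with the wrist camera first.

Request:
move_arm(moves=[[85, 40, -21, 0, 0, 0, 0], [85, 82, -42, 0, 0, 0, 0], [85, 124, -63, 0, 0, 0, 0], [85, 166, -84, 0, 0, 0, 0], [85, 208, -105, 10, 0, 0, 0]])

```text
clock: 0.85
tcp_pos: [0.3567, -0.4021, 0.2226]
orientation: [0.987, 0.161, 0.001, 0.001]
ft_force: [0.9, -0.6, -0.5]
gripper_width: 0.995
```

Request:
move_arm(moves=[[85, 40, -21, 12, 0, 0, 0], [85, 80, -42, 24, 0, 0, 0], [85, 120, -63, 36, 0, 0, 0], [85, 160, -84, 48, 0, 0, 0], [85, 195, -105, 60, 0, 0, 0]])

```text
clock: 1.35
tcp_pos: [0.5079, -0.2394, 0.161]
orientation: [0.987, 0.162, 0.0, 0.0]
ft_force: [0.6, -1.1, -0.6]
gripper_width: 0.994
```

Request:
move_arm(moves=[[85, 0, 0, 0, 0, 0, 0], [85, 0, 0, 0, 0, 0, 0]])

```text
clock: 1.55
tcp_pos: [0.5065, -0.2402, 0.1609]
orientation: [0.987, 0.163, -0.001, -0.0]
ft_force: [0.6, -0.2, -0.0]
gripper_width: 0.993
```

```bash
python3 - <<'E'
from h import *
st=readout.observe();im,d=capture('wrist');print(st['clock'],st['tcp_pos'],st['orientation'],st['joint_positions'])
np.savez('w1.npz',im=im,d=d,P=cloud('wrist',d,st));save('w1.png',im)
E
```

```text
1.55 [ 0.50646459 -0.24015286  0.16087199] [ 9.86661183e-01  1.62786266e-01 -5.68276059e-04 -1.33532580e-04] [-4.42522415e-01  2.78683180e-01 -2.58235681e-01  1.03496374e+00
 -4.27892043e-04  2.37204255e+00]
```

View pics/w1.png

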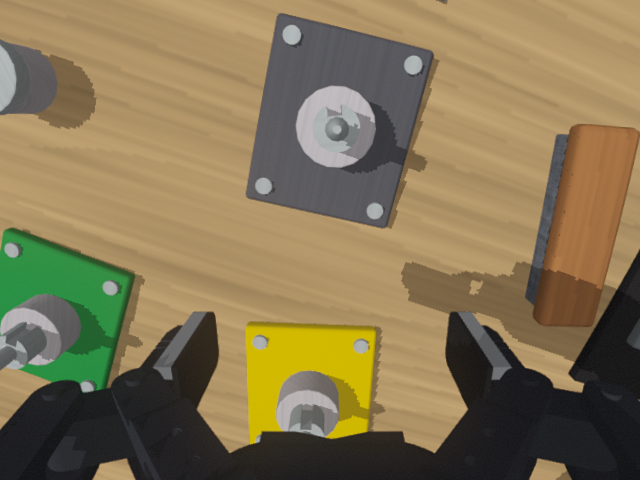

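```bash
python3 - <<'E'
from h import *
z=np.load('w1.npz');im=z['im'];P=z['P'];q=P.reshape(-1,3)
near=lambda c,r:np.hypot(q[:,0]-c[0],q[:,1]-c[1])<r
a=cv2.resize(im[76:176,286:386],(600,600),interpolation=cv2.INTER_CUBIC)
save('key.png',np.clip(a.astype(float)*1.2,0,255).astype(np.uint8))
c=(.576,-.217)
pl=q[near(c,.12)&(q[:,2]>.007)&(q[:,2]<.02)&(im.reshape(-1,3).max(1)<95)]
print('plate',cv2.minAreaRect((pl[:,:2]*1000).astype(np.float32)),len(pl),np.median(pl[:,2]))
pl=q[near(c,.05)&(q[:,2]>.034)&(q[:,2]<.046)];print('col',pl.mean(0),cv2.minEnclosingCircle((pl[:,:2]*1000).astype(np.float32)))
pl=q[near(c,.05)&(q[:,2]>.07)];print('rod',pl.mean(0),len(pl),pl[:,2].max())
s=q[near(c,.05)&(q[:,2]>.055)&(q[:,2]<.068)];cc,r=cv2.minEnclosingCircle((s[:,:2]*1000).astype(np.float32));print('shoulder',cc,r,len(s),np.median(s[:,2]))
# rasterize heights
cx,cy=np.array(cc)/1e3
k=q[near((cx,cy),.03)];ang=np.degrees(np.arctan2(k[:,1]-cy,k[:,0]-cx));rr=np.hypot(k[:,0]-cx,k[:,1]-cy)
m=(rr>.0085)&(rr<.013)
for a in range(-180,180,10):
    w=m&(ang>=a)&(ang<a+10);print(a,w.sum(),np.round(np.median(k[w,2]),3) if w.any() else '',end=' | ')
E
```

```text
plate ((575.48486328125, -220.67132568359375), (128.742431640625, 109.40694427490234), 5.949950218200684) 10413 0.012034550342307881
col [ 0.57619929 -0.21940208  0.04000892] ((574.9552612304688, -220.0421905517578), 26.015827178955078)
rod [ 0.57505161 -0.22001198  0.10614159] 455 0.11158122738362922
shoulder (575.016357421875, -220.03692626953125) 14.004730224609375 1184 0.06204372953334418
-180 25 0.062 | -170 23 0.062 | -160 26 0.062 | -150 25 0.062 | -140 26 0.062 | -130 24 0.062 | -120 24 0.062 | -110 24 0.062 | -100 26 0.062 | -90 25 0.062 | -80 24 0.062 | -70 27 0.062 | -60 26 0.062 | -50 24 0.062 | -40 27 0.062 | -30 26 0.062 | -20 26 0.062 | -10 29 0.062 | 0 26 0.04 | 10 22 0.04 | 20 20 0.041 | 30 21 0.04 | 40 26 0.041 | 50 26 0.062 | 60 25 0.062 | 70 25 0.062 | 80 26 0.062 | 90 26 0.062 | 100 27 0.062 | 110 25 0.062 | 120 25 0.062 | 130 25 0.062 | 140 24 0.062 | 150 25 0.062 | 160 24 0.062 | 170 23 0.062 |
```

View pics/key.png

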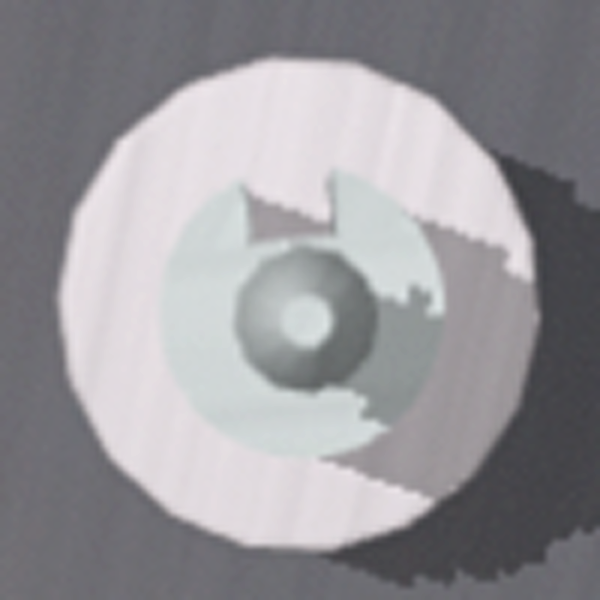

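```bash
python3 - <<'E'
from h import *
z=np.load('w1.npz');q=z['P'].reshape(-1,3)
c=np.array([.575,-.22]);d=q[:,:2]-c;r=np.hypot(*d.T);ang=np.degrees(np.arctan2(d[:,1],d[:,0]))
m=(r>.008)&(r<.0135)&(ang>-20)&(ang<70)
lo=m&(q[:,2]<.05);print(ang[lo].min(),ang[lo].max())
hi=m&(q[:,2]>.058)
# fit: slot centre angle t such that |perp|<4.25 is low
best=[]
for t in np.arange(10,45,.25):
    n=np.array([-np.sin(np.radians(t)),np.cos(np.radians(t))]);p=d@n
    best.append((((abs(p)<.00425)&hi).sum()+((abs(p)>.00425)&lo).sum(),t))
print(sorted(best)[:8])
E
```

```text
-6.713745439892973 52.37474592312542
[(np.int64(5), np.float64(24.25)), (np.int64(6), np.float64(24.5)), (np.int64(7), np.float64(24.0)), (np.int64(7), np.float64(24.75)), (np.int64(9), np.float64(23.75)), (np.int64(10), np.float64(23.5)), (np.int64(10), np.float64(25.0)), (np.int64(11), np.float64(23.25))]
```

Request:
move_arm(moves=[[85, 11, -34, 0, 0, 0, -1], [85, 22, -68, 0, 0, 0, -2], [85, 33, -102, 0, 0, 0, -3], [85, 44, -136, 0, 0, 0, -4], [85, 55, -170, 0, 0, 0, -5]])

```text
clock: 2.1
tcp_pos: [0.504, -0.0627, 0.1621]
orientation: [0.871, 0.491, 0.0, 0.0]
ft_force: [0.5, 0.7, -0.3]
gripper_width: 0.996
```

Request:
move_arm(moves=[[70, 31, -19, 0, 0, 0, -1.2], [70, 62, -38, 0, 0, 0, -2.4], [70, 93, -57, 0, 0, 0, -3.6], [70, 124, -76, 0, 0, 0, -4.8], [70, 153, -96, 0, 0, 0, -5.8]])

```text
clock: 2.6
tcp_pos: [0.5025, 0.1182, 0.1622]
orientation: [0.631, 0.776, 0.001, 0.001]
ft_force: [1.0, 0.1, 0.3]
gripper_width: 0.822
```

Request:
move_arm(moves=[[70, 0, 0, 0, 0, 0, 0], [70, 0, 0, 0, 0, 0, 0], [70, 0, 0, 0, 0, 0, 0]])

```text
clock: 2.9
tcp_pos: [0.5022, 0.1167, 0.1616]
orientation: [0.633, 0.774, -0.0, 0.0]
ft_force: [-0.1, -0.2, 0.3]
gripper_width: 0.822
```

```bash
python3 - <<'E'
from h import *
st=readout.observe();im,d=capture('wrist');print(st['clock'],st['tcp_pos'],st['orientation'],st['joint_positions'])
print('tool x',R.from_quat(st['orientation']).as_matrix()[:,0])
P=cloud('wrist',d,st);np.savez('w2.npz',im=im,d=d,P=P);save('w2.png',im)
q=P.reshape(-1,3)
near=lambda c,r:np.hypot(q[:,0]-c[0],q[:,1]-c[1])<r
b=q[near((.483,.191),.05)&(q[:,2]>.047)&(q[:,2]<.057)]
(cx,cy),wh,a=cv2.minAreaRect((b[:,:2]*1000).astype(np.float32));print('boss',cx,cy,wh,a,np.median(b[:,2]))
f=q[near((cx/1e3,cy/1e3),.12)&(q[:,2]>.007)&(q[:,2]<.013)]
dx=f[:,:2]-np.array([cx,cy])/1e3;r=np.hypot(*dx.T);t=(r>.048)&(r<.055);ang=np.degrees(np.arctan2(dx[t,1],dx[t,0]))
w=(abs(ang-15)<12);print('tongue',ang[w].mean(),ang[w].min(),ang[w].max(),w.sum())
p=q[near((cx/1e3,cy/1e3),.1)&(q[:,2]>.036)&(q[:,2]<.046)];dx=p[:,:2]-np.array([cx,cy])/1e3;r=np.hypot(*dx.T);dx=dx[r>.07];ang=np.degrees(np.arctan2(dx[:,1],dx[:,0]))
for a in(-120,-30,60,150):
    w=abs(ang-a)<10;print(a,ang[w].mean() if w.any() else None,np.hypot(*dx[w].T).mean() if w.any() else None)
E
```

```text
2.9 [0.50216033 0.11671547 0.16157591] [ 6.33355200e-01  7.73861169e-01 -9.12313500e-05  2.72905720e-04] [ 2.28720955e-01  1.96135994e-01 -3.63436285e-01  1.01103561e+00
 -5.43778852e-04  1.60048341e+00]
tool x [-1.97722233e-01  9.80257940e-01 -5.37945978e-04]
boss 482.3721618652344 190.81201171875 (42.38239288330078, 42.30830383300781) 15.227165222167969 0.052070062553825125
tongue 15.235580304297022 7.847500842763676 22.128544044397028 178
-120 -119.30656900384196 0.07724008349552142
-30 -29.521959982187308 0.07719763146523952
60 60.30081728671949 0.07705923718788
150 150.4749427812469 0.07685295128546774
```

View pics/w2.png

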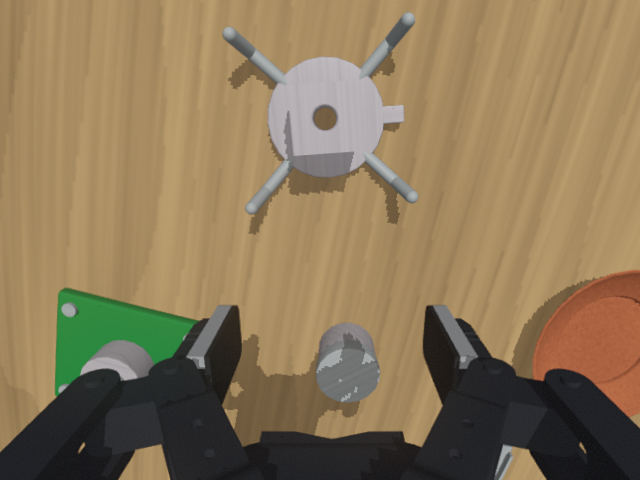

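Request:
move_arm(moves=[[70, 38, -2.5, 0, 0, 0, -0.25], [70, 76.5, -4.7, 0, 0, 0, -0.48], [70, 76.5, -4.7, 40, 0, 0, -0.48], [70, 76.5, -4.7, 65, 0, 0, -0.48], [70, 76.5, -4.7, 65, 0, 0, -0.48]])

```text
clock: 3.45
tcp_pos: [0.4794, 0.1902, 0.0932]
orientation: [0.607, 0.795, -0.003, -0.002]
ft_force: [0.0, -0.2, -0.4]
gripper_width: 0.82
```

```bash
python3 - <<'E'
from h import *
st=readout.observe();im,d=capture('wrist');print(st['clock'],st['tcp_pos'],st['orientation'])
print('tool x',R.from_quat(st['orientation']).as_matrix()[:,0])
save('w3.png',im)
E
```

```text
3.45 [0.47943856 0.19019533 0.09323777] [ 0.60660152  0.79499981 -0.00275965 -0.00151042]
tool x [-2.64064630e-01  9.64504523e-01 -9.46441741e-04]
```

View pics/w3.png

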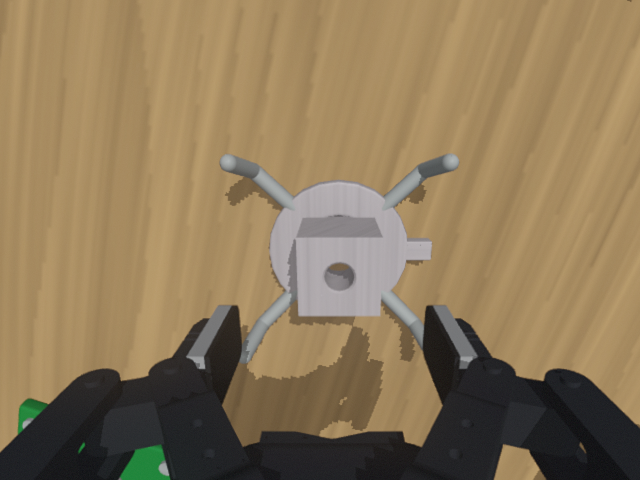

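Request:
move_arm(moves=[[70, 0, 3, 0, 0, 0, 0], [70, 0, 3, 30, 0, 0, 0], [70, 0, 3, 60, 0, 0, 0], [70, 0, 3, 75, 0, 0, 0], [70, 0, 3, 75, 0, 0, 0]])

```text
clock: 4.0
tcp_pos: [0.4849, 0.1924, 0.0209]
orientation: [0.606, 0.795, -0.001, -0.0]
ft_force: [-0.0, -1.1, -0.0]
gripper_width: 0.821
```

```bash
python3 - <<'E'
from h import *
st=readout.observe();im,d=capture('wrist');print(st['clock'],st['tcp_pos'],st['orientation'],st['ft_force'])
print('tool x',R.from_quat(st['orientation']).as_matrix()[:,0])
save('w4.png',im)
E
```

```text
4.0 [0.48488141 0.19238318 0.02091064] [ 6.06323643e-01  7.95217733e-01 -5.48852270e-04 -3.10497687e-04] [-0.01225715 -1.07567255 -0.00312329]
tool x [-2.64743087e-01  9.64318966e-01 -1.71737682e-04]
```

View pics/w4.png

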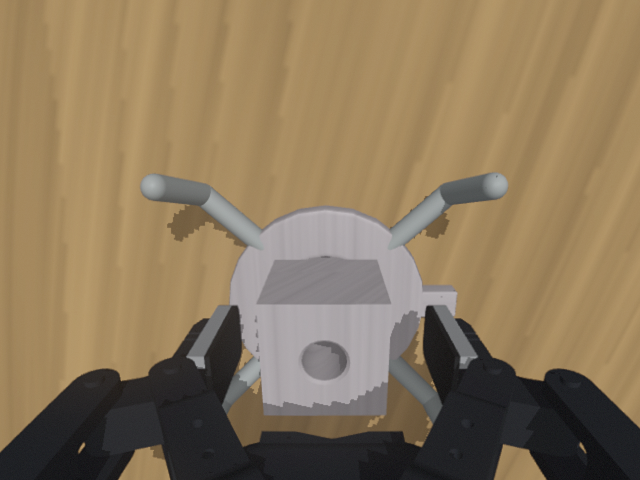

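Request:
move_arm(moves=[[70, 0, -2, 2, 0, 0, 0], [50, 0, -2, 2, 0, 0, 0], [38, 0, -2, 2, 0, 0, 0], [34, 0, -2, 2, 0, 0, 0], [34, 0, -2, 2, 0, 0, 0]], grip_force=60)

```text
clock: 4.55
tcp_pos: [0.4837, 0.1928, 0.0206]
orientation: [0.606, 0.796, 0.001, 0.0]
ft_force: [-1.5, 0.3, 6.0]
gripper_width: 0.488
```

Request:
move_arm(moves=[[30, 0, 0, 0, 0, 0, 0], [30, 0, 0, 0, 0, 0, 0], [30, 0, 0, 0, 0, 0, 0]])

```text
clock: 4.85
tcp_pos: [0.4837, 0.1928, 0.0206]
orientation: [0.606, 0.796, 0.001, 0.0]
ft_force: [-1.0, -0.6, 6.6]
gripper_width: 0.48
```

```bash
python3 - <<'E'
from h import *
st=readout.observe();im,d=capture('wrist');print(st['clock'],st['tcp_pos'],st['ft_force'])
print('tool x',R.from_quat(st['orientation']).as_matrix()[:,0])
P=cloud('wrist',d,st);np.savez('w5.npz',im=im,d=d,P=P,tcp=st['tcp_pos'],q=st['orientation']);save('w5.png',im)
E
```

```text
4.85 [0.48373756 0.19280169 0.02057625] [-1.04576262 -0.63794029  6.57061426]
tool x [-2.65872589e-01  9.64008172e-01  1.03156410e-04]
```

View pics/w5.png

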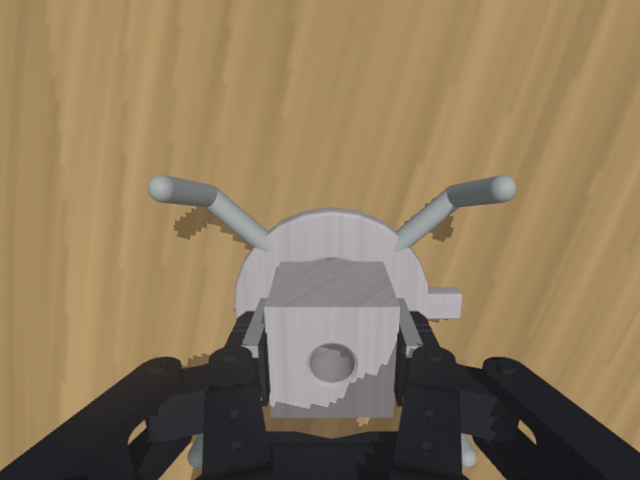

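```bash
cat >> h.py <<'E'
def hub_in_tool(P,tcp,q):
    T=(P.reshape(-1,3)-tcp)@R.from_quat(q).as_matrix()  # tool coords
    return T
E
python3 - <<'E'
from h import *
z=np.load('w5.npz');T=hub_in_tool(z['P'],z['tcp'],z['q'])
im=z['im'].reshape(-1,3).astype(int)
ok=(abs(T[:,0])<.05)&(abs(T[:,1])<.0225)
h=T[ok&(T[:,2]<-.02)&(T[:,2]>-.045)];print(np.histogram(h[:,2],25))
b=T[ok&(T[:,2]<-.028)&(T[:,2]>-.036)&(abs(T[:,0])<.03)]
print(cv2.minAreaRect((b[:,:2]*1e3).astype(np.float32)),np.percentile(b,[1,50,99],axis=0))
f=T[(abs(T[:,2]-.0106)<.003)&(np.hypot(T[:,0],T[:,1])<.05)&(T[:,0]>.012)]
A=np.c_[2*f[:,:2],np.ones(len(f))]
# flange outer edge: fit from boundary per angle
a=np.degrees(np.arctan2(f[:,1],f[:,0]));e=[]
for k in range(-60,62,4):
    w=abs(a-k)<2
    if w.sum()>3: e.append(f[w][np.argmax(np.hypot(*f[w,:2].T))][:2])
e=np.array(e);r=np.hypot(*e.T);e=e[(r>.036)&(r<.047)]
from scipy.optimize import least_squares
s=least_squares(lambda p:np.hypot(e[:,0]-p[0],e[:,1]-p[1])-.042,[0,0],loss='soft_l1',f_scale=.0005);print('flange centre tool',s.x,len(e),np.abs(s.fun).max())
# peg tops
p=T[(abs(T[:,2]+.0204)<.003)&(T[:,0]>.045)&(abs(abs(T[:,1])-.059)<.012)]
for sg in(1,-1):
    w=p[:,1]*sg>0;print('peg',p[w].mean(0),w.sum())
E
```

```text
(array([  15,   28,   32,   31,   96,  492,  270,  117,   91,   96,   90,
        154, 2725, 8128, 2113,  341,  285,  262,  259,  250,  256,  229,
        250,  209,  205]), array([-0.04495398, -0.04395584, -0.04295769, -0.04195955, -0.0409614 ,
       -0.03996326, -0.03896512, -0.03796697, -0.03696883, -0.03597068,
       -0.03497254, -0.0339744 , -0.03297625, -0.03197811, -0.03097996,
       -0.02998182, -0.02898368, -0.02798553, -0.02698739, -0.02598924,
       -0.0249911 , -0.02399296, -0.02299481, -0.02199667, -0.02099852,
       -0.02000038]))
((-1.6172313690185547, 0.015796661376953125), (44.968841552734375, 43.22670364379883), 89.87091064453125) [[-0.02205982 -0.02088876 -0.03460088]
 [ 0.00171761 -0.00014256 -0.03151821]
 [ 0.01949215  0.02052899 -0.02845862]]
flange centre tool [-0.00184084 -0.00034914] 23 0.00032410242273438195
peg [ 0.05363842  0.05417707 -0.01891078] 466
peg [ 0.05388571 -0.05462238 -0.01902452] 468
```

Request:
move_arm(moves=[[30, 0, 0, -10, 0, 0, 0], [30, 0, 0, -50, 0, 0, 0], [30, 0, 0, -95, 0, 0, 0], [30, 0, 0, -140, 0, 0, 0], [30, 0, 0, -170, 0, 0, 0]])

```text
clock: 5.4
tcp_pos: [0.4836, 0.1928, 0.1931]
orientation: [0.606, 0.796, 0.001, 0.001]
ft_force: [0.9, 0.9, -4.9]
gripper_width: 0.481
```

Request:
move_arm(moves=[[30, -35, -1, 0, 0, 0, -0.2], [30, -80, -2, 0, 0, 0, -0.4], [30, -125, -3, 0, 0, 0, -0.6], [30, -175, -4, 0, 0, 0, -0.8], [30, -225, -5, 0, 0, 0, -1.1]])

```text
clock: 5.9
tcp_pos: [0.5377, -0.0273, 0.1897]
orientation: [0.542, 0.84, -0.0, -0.0]
ft_force: [0.9, 0.9, -4.0]
gripper_width: 0.484
```

Request:
move_arm(moves=[[30, -49, -8, 0, 0, 0, 0], [30, -98, -17, 0, 0, 0, 0], [30, -147, -26, 0, 0, 0, 0], [30, -196, -35, 0, 0, 0, 0], [30, -235, -42, 0, 0, 0, 0]])

```text
clock: 6.4
tcp_pos: [0.5958, -0.26, 0.1894]
orientation: [0.544, 0.839, -0.0, -0.0]
ft_force: [0.9, 1.2, -4.5]
gripper_width: 0.481
```

Request:
move_arm(moves=[[30, -15, -2, 0, 0, 0, 0], [30, -31, -4, 0, 0, 0, 0], [30, -31, -4, 0, 0, 0, 0], [30, -31, -4, 0, 0, 0, 0]])

```text
clock: 6.8
tcp_pos: [0.6047, -0.2863, 0.189]
orientation: [0.543, 0.84, 0.0, -0.001]
ft_force: [-0.3, -0.0, -3.8]
gripper_width: 0.484
```

```bash
cat > m.py <<'E'
from h import *
import sys
st=readout.observe();im,d=capture('wrist');print(st['clock'],st['tcp_pos'],st['ft_force'])
tx=R.from_quat(st['orientation']).as_matrix()[:,0];print('tool yaw',np.degrees(np.arctan2(tx[1],tx[0])),R.from_quat(st['orientation']).as_matrix()[:,2].round(4))
P=cloud('wrist',d,st);np.savez(sys.argv[1]+'.npz',im=im,d=d,P=P,tcp=st['tcp_pos'],q=st['orientation']);save(sys.argv[1]+'.png',im)
T=hub_in_tool(P,st['tcp_pos'],st['orientation']);q=P.reshape(-1,3)
m=(abs(q[:,2]-.04)<.004)&(np.hypot(q[:,0]-.575,q[:,1]+.22)<.05);(x,y),r=cv2.minEnclosingCircle((T[m,:2]*1e3).astype(np.float32));print('column in tool',x,y,r)
m=(abs(q[:,2]-.062)<.003)&(np.hypot(q[:,0]-.575,q[:,1]+.22)<.03);(x,y),r=cv2.minEnclosingCircle((T[m,:2]*1e3).astype(np.float32));print('shoulder in tool',x,y,r)
m=(q[:,2]>.103)&(q[:,2]<.113)&(np.hypot(q[:,0]-.575,q[:,1]+.22)<.02);print('tip',T[m].mean(0),m.sum())
c=np.array([x,y])/1e3;dd=T[:,:2]-c;r=np.hypot(*dd.T);mm=(r>.008)&(r<.0135);lo=mm&(q[:,2]<.05)&(q[:,2]>.03);hi=mm&(q[:,2]>.058)&(q[:,2]<.066)
b=[]
for t in np.arange(40,140,.25):
    e=np.array([np.cos(np.radians(t)),np.sin(np.radians(t))]);pe=dd@np.array([-e[1],e[0]]);f=dd@e>0
    b.append((((abs(pe)<.00425)&f&hi).sum()+(~((abs(pe)<.00425)&f)&lo).sum(),t))
print('keyway angle in tool from x to y',sorted(b)[:5])
E
python3 m.py w6
```

```text
6.8 [ 0.60467798 -0.28630474  0.18902471] [-0.25509397 -0.01606254 -3.82383732]
tool yaw 114.22592113070993 [-0.0011  0.0012 -1.    ]
column in tool 72.31893157958984 -0.04365897923707962 26.03662109375
shoulder in tool 72.27519226074219 -0.0657908096909523 13.981701850891113
tip [0.07244912 0.00012477 0.08249048] 307
keyway angle in tool from x to y [(np.int64(0), np.float64(89.0)), (np.int64(0), np.float64(89.25)), (np.int64(0), np.float64(89.5)), (np.int64(0), np.float64(89.75)), (np.int64(0), np.float64(90.0))]
```

View pics/w6.png

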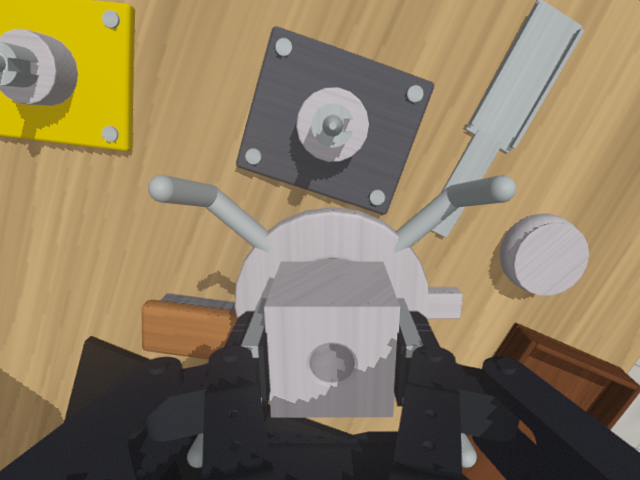

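Request:
move_arm(moves=[[30, 37, 0.1, 0, 0, 0, 0], [30, 74.1, 0.2, 0, 0, 0, 0], [30, 74.1, 0.2, 0, 0, 0, 0], [30, 74.1, 0.2, 25, 0, 0, 0], [30, 74.1, 0.2, 50, 0, 0, 0]])

```text
clock: 7.35
tcp_pos: [0.5759, -0.2185, 0.1404]
orientation: [0.542, 0.84, 0.0, 0.002]
ft_force: [1.0, 0.7, -5.2]
gripper_width: 0.476
```

```bash
python3 - <<'E'
from h import *
st=readout.observe();print(st['tcp_pos'],st['ft_force'])
im,d=capture('scene');save('s1.png',cv2.resize(im[130:270,200:380],(720,560),interpolation=cv2.INTER_CUBIC))
E
python3 m.py w7 | head -2
```

```text
[ 0.57590436 -0.21845776  0.14039117] [ 0.96700246  0.72875906 -5.22163318]
7.4 [ 0.57290969 -0.21748317  0.13503733] [-1.50853279  0.44691724 -9.14723342]
tool yaw 114.32227756060797 [-0.0041  0.0017 -1.    ]m.py:9: RuntimeWarning: Mean of empty slice.
  m=(q[:,2]>.103)&(q[:,2]<.113)&(np.hypot(q[:,0]-.575,q[:,1]+.22)<.02);print('tip',T[m].mean(0),m.sum())
  ret = um.true_divide(
```

View pics/s1.png

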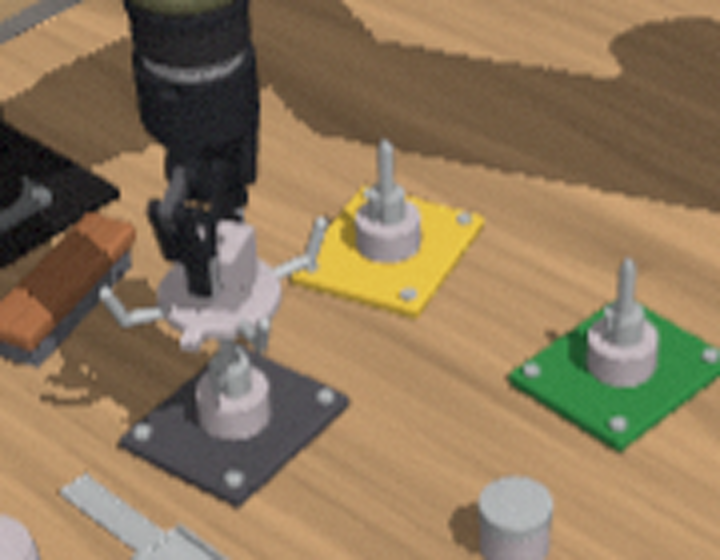

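View pics/w7.png

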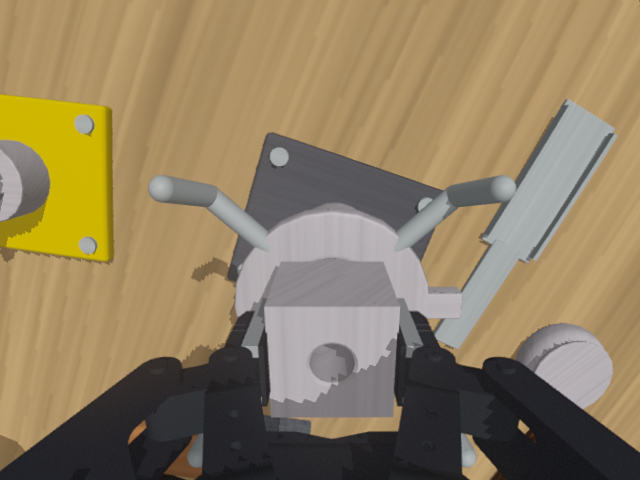

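Request:
move_arm(moves=[[30, 0, 0, 0, 0, 0, 0], [30, 0, 0, 8, 0, 0, 0], [30, 0, 0, 16, 0, 0, 0], [30, 0, 0, 22, 0, 0, 0], [30, 0, 0, 22, 0, 0, 0]])

```text
clock: 7.95
tcp_pos: [0.5742, -0.2193, 0.1162]
orientation: [0.543, 0.84, -0.0, -0.001]
ft_force: [-0.0, -0.1, -5.0]
gripper_width: 0.482
```

```bash
python3 m.py w8 2>/dev/null| head -2
```

```text
7.95 [ 0.5742329  -0.21928196  0.11618863] [-0.04603882 -0.06617243 -4.96274132]
tool yaw 114.21513020258992 [-1.7e-03  6.0e-04 -1.0e+00]
```

View pics/w8.png

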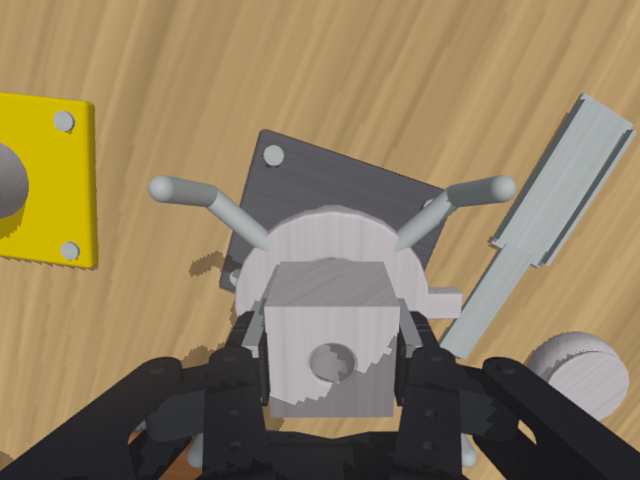

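Request:
move_arm(moves=[[30, 0, 0, 4, 0, 0, 0], [30, 0, 0, 8, 0, 0, 0], [30, 0, 0, 12, 0, 0, 0], [30, 0, 0, 14, 0, 0, 0], [30, 0, 0, 14, 0, 0, 0]])

```text
clock: 8.5
tcp_pos: [0.5747, -0.2194, 0.1028]
orientation: [0.543, 0.84, -0.0, -0.0]
ft_force: [0.2, -0.4, -3.7]
gripper_width: 0.484
```

```bash
python3 m.py w9 2>/dev/null| head -2; python3 -c "
from h import *
im=np.load('w9.npz')['im'];save('w9c.png',cv2.resize(im[320:400,280:380],(750,600),interpolation=cv2.INTER_CUBIC))"
```

```text
8.5 [ 0.57467183 -0.21935796  0.10282539] [ 0.23626626 -0.42518229 -3.72120637]
tool yaw 114.2198626444892 [-7.e-04  3.e-04 -1.e+00]
```

View pics/w9c.png

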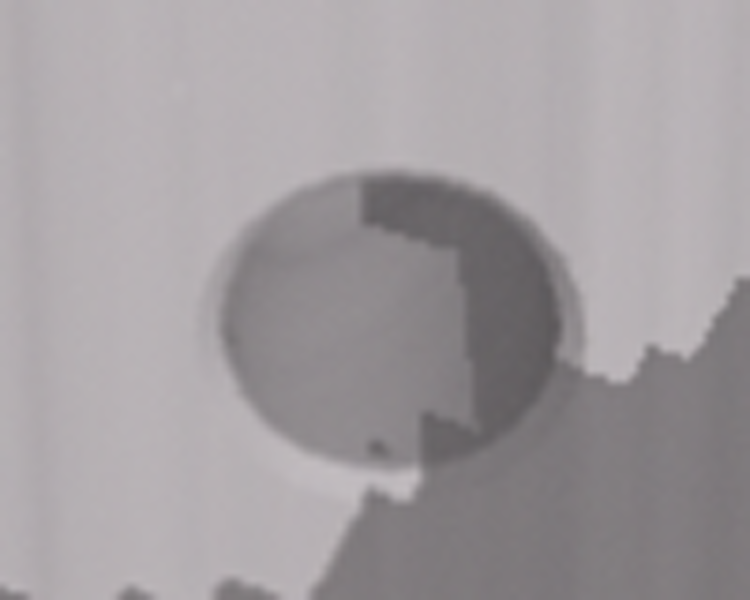

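Request:
move_arm(moves=[[30, 0, 0, 4, 0, 0, 0], [30, 0, 0, 8, 0, 0, 0], [30, 0, 0, 12, 0, 0, 0], [30, 0, 0, 12, 0, 0, 0]])

```text
clock: 8.95
tcp_pos: [0.5744, -0.2193, 0.0904]
orientation: [0.543, 0.84, -0.0, -0.001]
ft_force: [-0.9, 0.5, -4.7]
gripper_width: 0.484
```

```bash
python3 m.py w10 2>/dev/null| head -2; python3 -c "
from h import *
print(readout.observe()['ft_torque'])
im=np.load('w10.npz')['im'];save('w10c.png',cv2.resize(im[310:410,270:390],(720,600),interpolation=cv2.INTER_CUBIC))"
```

```text
8.95 [ 0.574373   -0.2192693   0.09041562] [-0.94650897  0.4794809  -4.69979975]
tool yaw 114.22009993458158 [-1.3e-03  5.0e-04 -1.0e+00]
[ 0.0062364  -0.01623373  0.00367384]
```

View pics/w10c.png

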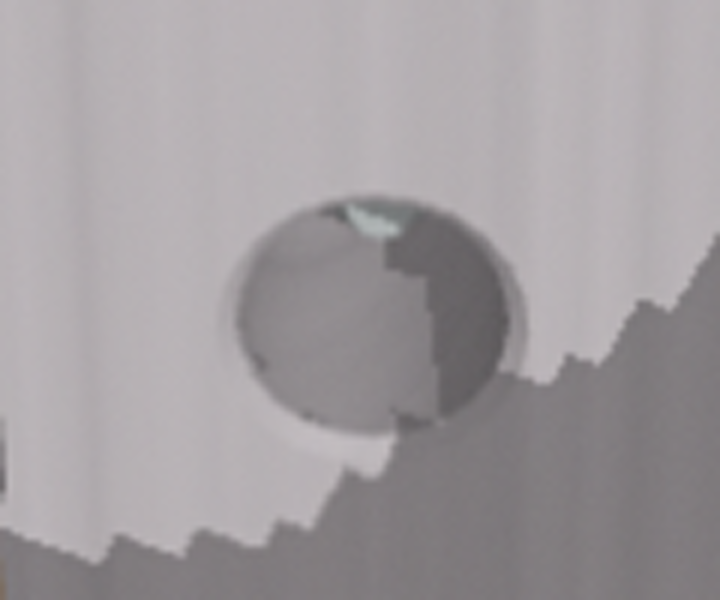

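The rod is in the bore with no contact load. Next I'll lower slowly past the shoulder.

Request:
move_arm(moves=[[30, 0, 0, 3, 0, 0, 0], [30, 0, 0, 6, 0, 0, 0], [30, 0, 0, 8, 0, 0, 0], [30, 0, 0, 9, 0, 0, 0], [30, 0, 0, 9, 0, 0, 0]])

```text
clock: 9.5
tcp_pos: [0.5748, -0.2194, 0.0821]
orientation: [0.543, 0.84, -0.0, -0.0]
ft_force: [0.1, -0.4, -4.2]
gripper_width: 0.483
```

Request:
move_arm(moves=[[30, 0, 0, 1, 0, 0, 0], [30, 0, 0, 2, 0, 0, 0], [30, 0, 0, 3, 0, 0, 0], [30, 0, 0, 3, 0, 0, 0]])

```text
clock: 9.9
tcp_pos: [0.5749, -0.2195, 0.0792]
orientation: [0.543, 0.84, -0.0, -0.0]
ft_force: [-0.2, 0.9, -3.8]
gripper_width: 0.483
```

The hub is below the shoulder level with no resistance, so the tab is in the keyway.

Request:
move_arm(moves=[[30, 0, 0, 3, 0, 0, 0], [30, 0, 0, 6, 0, 0, 0], [30, 0, 0, 9, 0, 0, 0], [30, 0, 0, 12, 0, 0, 0], [30, 0, 0, 12, 0, 0, 0]])

```text
clock: 10.4
tcp_pos: [0.5745, -0.2193, 0.0666]
orientation: [0.543, 0.84, -0.0, -0.001]
ft_force: [-0.4, 0.4, -4.0]
gripper_width: 0.48
```

Request:
move_arm(moves=[[30, 0, 0, 2, 0, 0, 0], [30, 0, 0, 4, 0, 0, 0], [30, 0, 0, 5.5, 0, 0, 0], [30, 0, 0, 5.5, 0, 0, 0]])

```text
clock: 10.8
tcp_pos: [0.5748, -0.2194, 0.0615]
orientation: [0.543, 0.84, -0.0, -0.0]
ft_force: [-1.5, 0.4, -3.4]
gripper_width: 0.481
```

Request:
move_arm(moves=[[30, 0, 0, 0.5, 0, 0, 0], [30, 0, 0, 1, 0, 0, 0], [30, 0, 0, 1, 0, 0, 0]])

```text
clock: 11.1
tcp_pos: [0.575, -0.2195, 0.0608]
orientation: [0.543, 0.84, 0.0, 0.0]
ft_force: [0.5, -0.2, -4.4]
gripper_width: 0.48
```

```bash
python3 m.py w11 2>/dev/null| head -2; python3 - <<'E'
from h import *
im,d=capture('scene');save('s2.png',cv2.resize(im[150:270,200:360],(720,540),interpolation=cv2.INTER_CUBIC))
E
```

```text
11.1 [ 0.5750126  -0.21947136  0.06083182] [ 0.53810813 -0.21049092 -4.43364841]
tool yaw 114.22211751952659 [ 1.e-04 -0.e+00 -1.e+00]
```

View pics/s2.png

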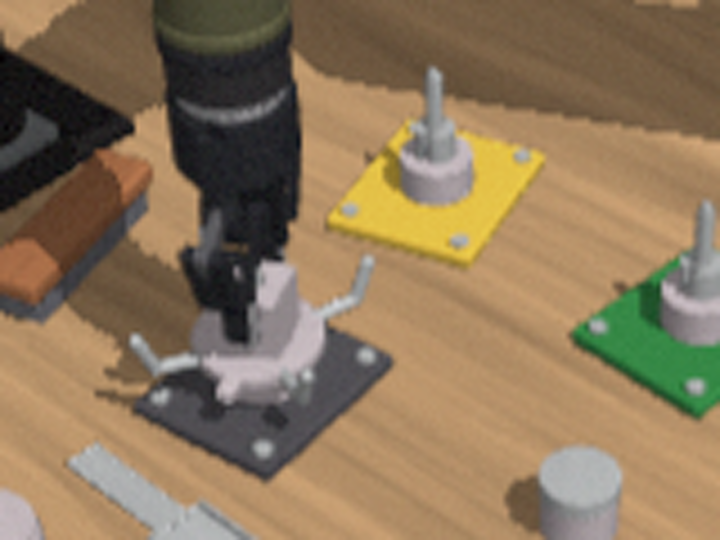

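Request:
move_arm(moves=[[30, 0, 0, 0.5, 0, 0, 0], [30, 0, 0, 0.5, 0, 0, 0]])

```text
clock: 11.4
tcp_pos: [0.5751, -0.2195, 0.0606]
orientation: [0.543, 0.84, 0.0, 0.0]
ft_force: [-0.4, 0.2, -1.3]
gripper_width: 0.482
```

Request:
move_arm(moves=[[30, 0, 0, 0.5, 0, 0, 0], [30, 0, 0, 0.5, 0, 0, 0]])

```text
clock: 11.6
tcp_pos: [0.5751, -0.2195, 0.0606]
orientation: [0.543, 0.84, 0.0, 0.0]
ft_force: [-2.7, 0.9, 4.8]
gripper_width: 0.482
```

Seat contact came at TCP z 0.0606, the same offset as when the hub stood on the bench. Now I'll release it.

Request:
move_arm(moves=[[46, 0, 0, 0, 0, 0, 0], [52, 0, 0, 0, 0, 0, 0], [60, 0, 0, 0, 0, 0, 0], [66, 0, 0, 0, 0, 0, 0], [66, 0, 0, 0, 0, 0, 0]], grip_force=20)

```text
clock: 12.1
tcp_pos: [0.575, -0.2195, 0.0598]
orientation: [0.543, 0.84, 0.0, 0.0]
ft_force: [0.5, 0.5, -0.5]
gripper_width: 0.775
```

Request:
move_arm(moves=[[66, 0, 0, 0, 0, 0, 0], [66, 0, 0, -20, 0, 0, 0], [66, 0, 0, -50, 0, 0, 0], [66, 0, 0, -90, 0, 0, 0], [66, 0, 0, -130, 0, 0, 0]])

```text
clock: 12.6
tcp_pos: [0.5744, -0.2193, 0.1907]
orientation: [0.543, 0.84, -0.0, -0.001]
ft_force: [1.1, -0.8, 0.3]
gripper_width: 0.77
```

Request:
move_arm(moves=[[66, -40, 0, 0, 0, 0, 0], [66, -74, 0, 0, 0, 0, 0], [66, -74, 0, 0, 0, 0, 0], [66, -74, 0, 0, 0, 0, 0]])

```text
clock: 13.0
tcp_pos: [0.605, -0.2872, 0.1891]
orientation: [0.543, 0.839, 0.0, -0.001]
ft_force: [-0.2, 0.1, -0.2]
gripper_width: 0.775
```

```bash
python3 m.py w12 2>/dev/null| head -2; python3 - <<'E'
from h import *
z=np.load('w12.npz');q=z['P'].reshape(-1,3)
near=lambda c,r:np.hypot(q[:,0]-c[0],q[:,1]-c[1])<r
b=q[near((.575,-.22),.04)&(q[:,2]>.085)&(q[:,2]<.097)];print('boss',cv2.minAreaRect((b[:,:2]*1000).astype(np.float32)),np.median(b[:,2]))
A=np.c_[b[:,:2]-b[:,:2].mean(0),np.ones(len(b))];print('slope',np.linalg.lstsq(A,b[:,2],rcond=None)[0])
f=q[near((.575,-.22),.041)&(q[:,2]>.044)&(q[:,2]<.056)];print('flange z',np.median(f[:,2]),len(f))
im,d=capture('scene');save('s3.png',cv2.resize(im[150:270,200:360],(720,540),interpolation=cv2.INTER_CUBIC))
E
```

```text
13.0 [ 0.60500407 -0.28720743  0.18911922] [-0.23245264  0.07770472 -0.22725881]
tool yaw 114.161209507684 [-9.e-04  8.e-04 -1.e+00]
boss ((575.3688354492188, -221.0587158203125), (42.36911392211914, 41.478153228759766), 24.19923973083496) 0.09207212549720084
slope [-7.74541616e-04  9.16912925e-05  9.20541815e-02]
flange z 0.05009076786980027 6191
```

View pics/s3.png

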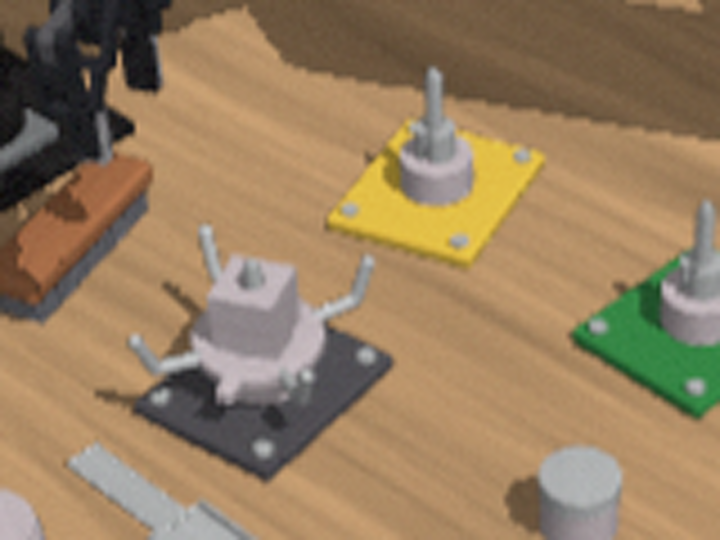

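View pics/w12.png

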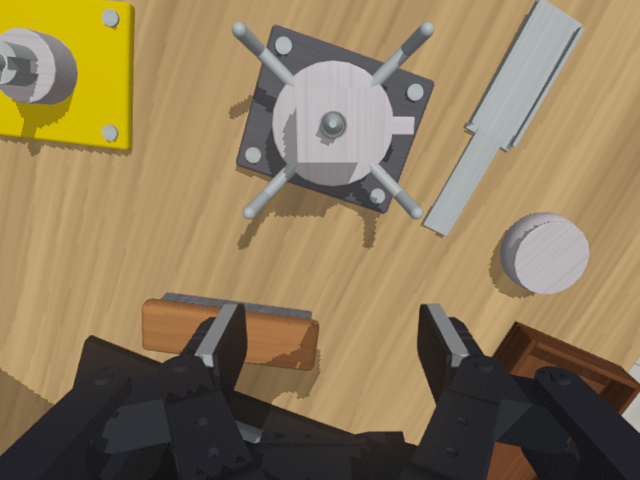

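Boss top is at z 92.1 mm (expected 92), the flange top at 50.1 mm (expected 50), and the hub is level with its tongue over the keyway. The arm is clear, so I'm handing it in.

```bash
python3 -c "
from rig import sign_off; print(sign_off())"
```

```text
the job is handed in; nothing more can be done
None
```

The hub is back on the dark steel post, fully seated with its tab in the keyway, and released with the arm clear. I handed the job in at about 13 s.

- **Alignment:** The wrist camera put the keyway at about 24° in the world frame. I turned the hub to that angle in the air, before the rod entered the bore. The tab therefore went straight into the keyway, and I never had to turn it on the shoulder.
- **Descent:** I met no resistance passing the shoulder. The only contact was at the seat, where the wrist force reached about 5 N upward.
- **Final checks:** The boss top measured 92.1 mm (expected 92) and the flange top 50.1 mm (expected 50). The hub was level, and its angle was 24.2°.
- **Bystanders:** I touched none of them, and those in the last pictures looked undisturbed. I did not re-measure their positions, and the saucer and flashlight were outside those last pictures.
- **Disagreements:** The cameras differed by a few millimetres on the hub and post positions. I took both from the wrist camera in the same pose so that its error cancelled out. No checks failed.

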